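# Seat the housing in the marking fixture and gauge its ringed spot

### The job

At the laser-marking bench, lower the loose wedge-shaped housing into the fixture's pocket so that it lies flat on the pocket floor with its tall end at the tall backstop, and let go of it. Then take the sprung gauge probe out of its stand and hold it square to the housing's sloping face, with its tip inside the engraved ring (not on the cross) and pressed lightly so that the sprung tip is about half in. Finish while still holding the probe there, clear of its stand, and leave the two cartons and the mouse where they are.

Things in the scene. Friction and masses are not known exactly. Their poses are not given: they have to be found in the camera images.
- housing: Loose aluminium wedge, 80 (x) x 50 (y) mm footprint, about 0.35 kg, flat on the bench at the start. Origin: centre of its underside, z up. Its long sides (y = +-25 mm) are upright, to be grasped across 50 mm. The top slopes up at 20 degrees towards +x: 24 mm high at the -x end, 39 mm over the origin, about 52 mm at the +x (tall) end.
- mark: Engraved ring on the housing's sloping face, a dark circle 16 mm outside, 12 mm inside diameter. Origin: its centre, on the surface, at (-9.4, 8, 35.1) mm in the housing's frame; z: outward normal of the sloping face, x up the slope, y as the housing's. A dark engraved cross (16 mm) farther up the slope, 36 mm away, is not the spot.
- fixture: Steel fixture fixed to the bench: plate 150 (x) x 110 (y) x 10 mm with a centred pocket on it, 85 (x) x 55 (y) mm inside. Origin: centre of its underside; pocket floor 10 mm above it. Pocket walls 10 mm thick, 8 mm above the floor, but 24 mm at +x (the backstop). The seated housing's x axis points along the fixture's x.
- stand: Grey plastic block fixed to the bench, 90 x 90 x 75 mm high, with an upright 22 mm round hole, 68 mm deep, in the middle of its top. Origin: centre of its underside. The probe hangs in the hole.
- probe: Loose gauge probe, 0.13 kg, upright in the stand, hanging by its collar. Origin: centre of the collar's underside (75 mm up); z along the probe, away from its tip. Collar 34 mm square, z 0 to 6 mm; black grip 24 mm square, sides facing x and y, z 6 to 52; cap 22 mm square to z 58; barrel 16 mm diameter, z 0 to -40; sprung tip 6 mm diameter, its end at z = -60 when out.
- probe_point (a point): The rounded end (3 mm radius) of the probe's sprung tip, 60 mm from the probe's origin along its -z when the tip is out; moves with the tip, axes as the probe's.
- probe_tip (a joint): How far the sprung tip is pushed into the barrel: 0 m fully out (sticking out 20 mm), 0.014 m fully in. Spring: 0.3 N to start, then 0.3 N per mm, so about 2.4 N half way.
- carton_a: Bystander: loose cardboard carton 75 x 80 x 60 mm high; origin centre of its underside.
- carton_b: Bystander: loose cardboard carton 60 x 60 x 55 mm high; origin centre of its underside.
- mouse: Bystander: loose black computer mouse 100 x 58 x 31 mm high; origin centre of its underside.
There are look-alikes about, which are no part of the job. Leave any green or red look-alike of the housing alone.

How it is judged:
On the way, in this order (a step that is already met when the one before it is completed fails the run):
1. the housing lies flat in the fixture's pocket, tall end at the backstop, let go and at rest (x of housing in the frame of fixture between -0.005 and 0.005 m and y of housing in the frame of fixture between -0.005 and 0.005 m and z of housing in the frame of fixture between 0.007 and 0.0125 m and angle between the z axis of housing and the z axis of fixture, either way round below 0.04 rad and angle between the x axis of housing and the x axis of fixture, either way round below 0.12 rad and x of mark in the frame of fixture below 0 m and contact force between the fingers and housing below 0.1 N and linear speed of housing below 0.02 m/s), for 0.2 s.
2. the probe is held in the fingers, drawn clear of its stand (contact force between the fingers and probe above 2 N and contact force between probe and stand below 0.1 N and z of probe_point in the frame of stand above 0.08 m), for 0.1 s.
At the end, for the whole second after the job is handed in: Housing in the pocket (5 mm, on the floor within 2.5 mm, low end away from backstop); probe in the fingers, still, clear of stand and fixture, tip within 8 mm of ring centre, 8 degrees of square, sprung tip 3 to 11 mm in, 0.5 to 6 N; arm off the housing; bystanders within 20 mm (x of housing in the frame of fixture between -0.005 and 0.005 m and y of housing in the frame of fixture between -0.005 and 0.005 m and z of housing in the frame of fixture between 0.007 and 0.0125 m and angle between the z axis of housing and the z axis of fixture, either way round below 0.04 rad and angle between the x axis of housing and the x axis of fixture, either way round below 0.12 rad and x of mark in the frame of fixture below 0 m and distance between probe_point and mark below 0.008 m and angle between the z axis of probe and the z axis of mark, either way round below 0.14 rad and value of joint probe_tip between 0.003 and 0.011 m and contact force between probe and housing between 0.5 and 6 N and contact force between the fingers and probe above 2 N and contact force between the arm and housing below 0.2 N and contact force between probe and stand below 0.1 N and contact force between probe and fixture below 0.1 N and linear speed of probe below 0.02 m/s and distance of each of carton_a, carton_b, mouse from where it was at the start of the episode below 0.02 m); the arm keeps its last pose, push and grip.
It fails at once if the probe is rammed into the housing (over 15 N) (contact force between probe and housing above 15 N).
It fails at once if the housing is dropped instead of lowered (moving faster than 0.5 m/s out of the fingers) (linear speed of housing above 0.5 m/s and contact force between the fingers and housing below 0.1 N).
It fails at once if a carton or the mouse is pushed away (over 20 mm) (distance of any of carton_a, carton_b, mouse from where it was at the start of the episode above 0.02 m).
It also fails if it takes over 48 s, if anything falls off the work surface, if the arm or the gripper's body presses on something with over 40 N, if the wrist force passes 120 N, or if a joint passes its speed limit or range.

### The arm

A 6-joint arm with a two-finger parallel gripper is mounted at the origin on the work surface. World frame = base frame: x ahead of the robot, y to its left, z up, the work surface at z = 0. Lengths are in m, angles in rad, forces in N, time in s.
With the tool pointing down it reaches from about 0.35 to 0.775 m from the base axis. Payload 5.5 kg.
Tool frame: the origin (TCP) lies between the finger pads; the fingertips stand 19 mm ahead of it and the grasp point (between the pads) is the TCP; z points along the fingers, y is the line along which they close (so a half turn about z gives the same grasp; the last joint's range is limited). The gripper opens to 85 mm and grips with 20 to 120 N. Pads are 22 mm wide; open, the fingers measure 114 mm over their backs; the gripper's body (76 mm by 85 mm) begins 54 mm behind the grasp point. The pads swing forward as they close: fully open they stand 13 mm farther back than shut.
Start: joints at [-1.315, 0.313, 0.046, 1.304, 0, 1.431], TCP at [0.222, -0.531, 0.25] pointing down, gripper open.
Joint ranges: [-2.76, 2.76], [-0.86, 1.69], [-1.03, 1.26], [-2.2, 2.34], [-1.47, 1.5], [-3.14, 3.14]. Speed limits (rad/s): [2.57, 2.57, 3.14, 3.14, 3.14, 3.14].

### API

Orientations are given as a unit quaternion [w, x, y, z].
In Python, from workcell import env gives the robot as it stands.
- The arm moves only by the shell command python3 -m pendant 'ROWS' [FORCE]. ROWS is JSON, a list of rows, each an object with "travel": the shift along the tool's x, y, z scaled (see below), a list of three; "rot": the turn, a rotation vector about the tool's x, y, z scaled (see below), a list of three; "fingers": the opening, from -1 (shut) to 1 (fully open). In form: [{"travel": [dx, dy, dz], "rot": [wx, wy, wz], "fingers": fingers}, ...]. A call has 1 to 10 rows; each row is the pose to reach, as a shift and turn from the pose commanded when the call began, along the tool's axes at that moment; what a row does not reach only later rows make up. The controller multiplies each number of a shift by 0.12 m and each number of a turn by 60 degrees. A row lasts 1/10 s, in which the tool goes at most 50 mm and 8.59 degrees, less where a joint would pass 70% of its speed; a pose out of reach is approached as far as the arm can. A call with a number of a shift or a turn outside -1 to 1 is refused whole. A call with a gripper value outside its range is refused whole. The fingers move at their own pace and stop on an object; FORCE is the grip in N (left out, the last holds). Time passes only in rows, so rows that repeat a pose let the fingers close. It gives the time, the measured TCP pose, the force, the opening and the grip force at its end, in the units of the state.
- env.get_state(): the state, without advancing time (a new reading comes with each control period).
- env.read_camera(name): name is "side" or "top"; returns (picture, depth): 420x560x3 uint8, blue, green, red; 420x560 float32, m along the optical axis (not along the pixel's ray), 0 where there is no reading.
- env.camera_model(name): a dict with "fovy" (degrees; the focal length in pixels is half the picture's height over the tangent of half this angle, whatever the lens; pixels are square), "cx", "cy" (the principal point, pixels), "k1" (the pictures are not rectified: a ray, as slopes to the right and down, at radius r is drawn at 1 + k1 r^2 times it, then the intrinsics apply), "rvec" (rotation vector, rad) and "tvec" (3), from world to camera coordinates, as OpenCV has them. Camera axes: x right, y down, z forward; pixel columns grow to the right and rows downward; lengths in m; the calibration is good to about 2 mm. A picture is of the moment at which its call begins. camera_model takes no time and is no camera call.
- env.hand_in(): hands the job in; it is judged then, once.
Trained networks look in the newest picture that a camera, given by its name, has taken for a name from the list of things; names that differ only in an ending like _2 or _b are one class to them, and where a whole thing is asked for, a point or a joint stands for the part that bears it (a point fixed in the world has none). Each returns a list of dicts, best first, with "conf" (0 to 1); they miss things now and then, are a little off and sometimes report something else, mostly with a low value. They report only what shows in the picture. A call takes as long as a camera call. They do not tell look-alikes from the thing itself.
- env.outline_of(camera, target): "mask" (420x560 bool, what is visible of it) and "xy" ([column, row] in pixels, amid what is visible of it).
The state is a dict: "clock": time; "joint_pos": joint angles; "qvel": joint speeds; "tau": joint torques, N m; "tcp_pos": TCP position; "orientation": TCP orientation; "wrist_force": force on the tool from outside, world axes, zero at the start; "ft_torque": the same for the moment, N m; "finger_gap": finger opening in m; "grip_force": force on a finger pad.
Only numpy, scipy, OpenCV 4.12 (cv2) and the standard library are available. Lean on these libraries where they do the work, as an engineer would, in place of code of your own. Each camera call takes 0.05 s, during which the arm holds its last target. There are 200 camera calls.

## Working session

There is one attempt and no reset: what is moved stays moved. The work goes in short steps, Python scripts to look and compute and a shell command to move; the robot and the scene stay as the last step left them, time stands still between calls to the robot, and variables do not carry over. Pictures are saved under pics/ and viewed, at most 10 in all, crops included, and the job is handed in when it is done.

```bash
mkdir -p pics; ls; cat > h.py <<'E'
import numpy as np,cv2
from workcell import env
from scipy.spatial.transform import Rotation as R
def cam(n):
    m=env.camera_model(n); f=210/np.tan(np.radians(m["fovy"])/2)
    return m,f,R.from_rotvec(np.ravel(m["rvec"])).as_matrix(),np.ravel(m["tvec"])
def cloud(n,depth):
    m,f,Rm,t=cam(n); v,u=np.mgrid[:420,:560]
    xd=(u-m["cx"])/f; yd=(v-m["cy"])/f; x,y=xd.copy(),yd.copy()
    for _ in range(20):
        s=1+m["k1"]*(x*x+y*y); x,y=xd/s,yd/s
    P=np.stack([x*depth,y*depth,depth],-1)
    W=(P-t)@Rm; W[depth<=0]=np.nan
    return W
def snap(n):
    im,d=env.read_camera(n); return im,d,cloud(n,d)
def proj(n,P):
    m,f,Rm,t=cam(n); c=np.atleast_2d(P)@Rm.T+t; x,y=c[:,0]/c[:,2],c[:,1]/c[:,2]; s=1+m["k1"]*(x*x+y*y)
    return np.stack([x*s*f+m["cx"],y*s*f+m["cy"]],1)
E
python3 - <<'E'
from h import *
for n in("top","side"):
    im,d,W=snap(n); cv2.imwrite(f"pics/{n}0.png",im); np.savez(f"{n}0.npz",im=im,d=d,W=W)
    print(n,env.camera_model(n))
    for t in("housing","mark","fixture","stand","probe","carton_a","mouse"):
        for o in env.outline_of(n,t):
            w=W[o["mask"]]; print(t,round(o["conf"],2),np.round(o["xy"]),o["mask"].sum(),np.round(np.nanmedian(w,0),3),np.round(np.nanpercentile(w[:,2],98),3))
print(env.get_state())
E
```

```text
pics
top {'fovy': 55.57525992973409, 'cx': 276.42512953064903, 'cy': 211.31740159602202, 'k1': -0.11343577328467465, 'rvec': array([ 2.15358727, -2.147908  ,  0.18821358]), 'tvec': array([-0.06566282,  0.56633246,  1.05086375])}
housing 0.84 [354. 234.] 589 [ 0.499 -0.276  0.037] 0.053
housing 0.74 [389. 260.] 589 [ 0.435 -0.389  0.038] 0.054
fixture 0.91 [260. 217.] 2087 [ 0.555 -0.015  0.011] 0.035
stand 0.73 [164. 250.] 1067 [0.457 0.234 0.075] 0.079
probe 0.56 [157. 249.] 205 [0.464 0.244 0.107] 0.136
carton_a 0.75 [304. 158.] 936 [ 0.714 -0.134  0.06 ] 0.064
carton_a 0.56 [192. 149.] 498 [0.737 0.178 0.055] 0.059
carton_a 0.45 [153. 247.] 181 [0.464 0.244 0.113] 0.136
mouse 0.87 [246. 148.] 669 [0.757 0.023 0.028] 0.035
mouse 0.44 [258. 218.] 2083 [ 0.555 -0.013  0.011] 0.035
side {'fovy': 46.3550138432662, 'cx': 276.6666513939674, 'cy': 214.3554147663778, 'k1': 0.04492357841615067, 'rvec': array([ 0.40600181, -2.6054827 ,  1.46292714]), 'tvec': array([0.54240834, 0.20358271, 1.16231447])}
housing 0.63 [364. 217.] 400 [ 0.378 -0.216  0.029] 0.051
housing 0.58 [324. 202.] 597 [ 0
[... 463 characters left out ...]
32
{'clock': 0.8, 'joint_pos': array([-1.31460493e+00,  3.13182408e-01,  4.61027197e-02,  1.30359176e+00,
        4.15061571e-05,  1.43124220e+00]), 'qvel': array([ 0.00087555, -0.00015642, -0.0002613 ,  0.00017609, -0.00021628,
       -0.00128826]), 'tau': array([ 5.18998168e-04, -4.80388284e+01,  2.98795241e+01, -1.51487607e-04,
       -6.30384329e-05,  1.62516153e-05]), 'tcp_pos': array([ 0.22169815, -0.53059085,  0.25033431]), 'orientation': array([6.11223327e-05, 9.80486975e-01, 1.96584046e-01, 2.43570376e-05]), 'wrist_force': array([-0.18635663, -0.95644399, -0.22314918]), 'ft_torque': array([-0.01305593, -0.0151426 , -0.00078733]), 'grip_force': 0.0, 'finger_gap': 0.08567343597976465}
```

```bash
python3 - <<'E'
import cv2
a=cv2.imread("pics/top0.png")[110:310,110:470];b=cv2.imread("pics/side0.png")[130:380,130:480]
cv2.imwrite("pics/a.png",cv2.resize(a,None,fx=2.2,fy=2.2,interpolation=cv2.INTER_CUBIC))
cv2.imwrite("pics/b.png",cv2.resize(b,None,fx=2.2,fy=2.2,interpolation=cv2.INTER_CUBIC))
E
```

```text
(no output)
```

View pics/a.png

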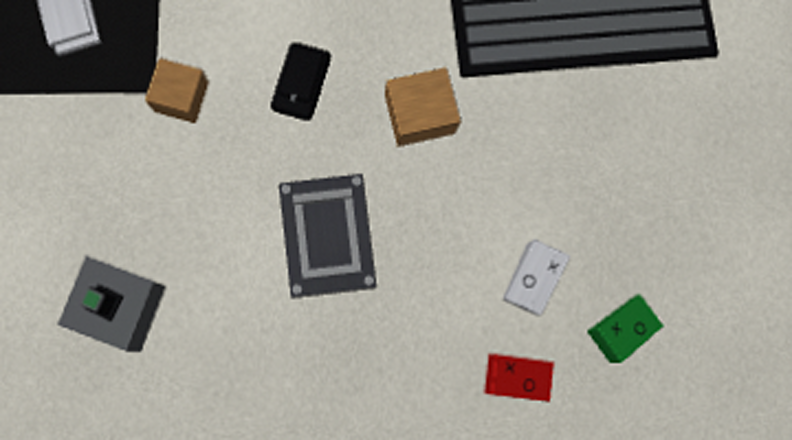

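View pics/b.png

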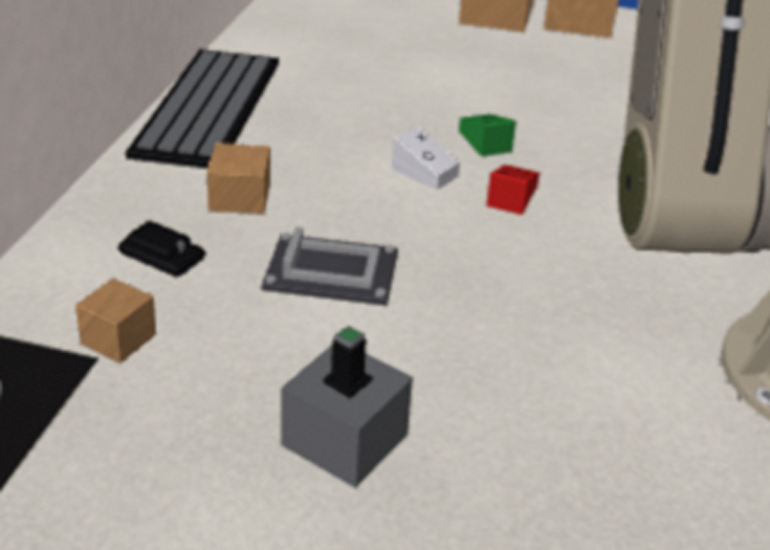

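The top view shows the bare aluminium housing at crop pixel (537,277), with its cross end (tall) up and to the right. The green and red look-alikes are beside it. The fixture is at (327,236) with its backstop on the far (+x) side, and the stand with the probe is at (110,303). The side view agrees. Next I fit the poses.

```bash
cat > fit.py <<'E'
from h import *
from scipy.optimize import least_squares
def box(a,b,z0,z1): return np.array([[1,0,0],[-1,0,0],[0,1,0],[0,-1,0],[0,0,1],[0,0,-1.]]),np.array([a/2,a/2,b/2,b/2,z1,-z0])
N,o=box(80,50,0,99); s,c=np.sin(np.radians(20)),np.cos(np.radians(20))
wedge=(np.vstack([N[[0,1,2,3,5]],[[-s,0,c]]]),np.r_[o[[0,1,2,3,5]],38.6*c]/1000)
b=lambda *a:(box(*a)[0],box(*a)[1]/1000)
def fit(P,model,g,free=(1,1,0,1)):
    N,o=model; free=np.array(free,bool); g=np.array(g,float)
    def pose(v): q=g.copy(); q[free]=v; return q
    def res(v):
        q=pose(v); c,s=np.cos(q[3]),np.sin(q[3]); L=(P-q[:3])@np.array([[c,-s,0],[s,c,0],[0,0,1]])
        return (L@N.T-o).max(1)
    r=least_squares(res,g[free],loss="soft_l1",f_scale=.002); return pose(r.x),np.sqrt(np.median(res(r.x)**2))
def pts(W,c,rad,z0,z1):
    w=W[~np.isnan(W[...,0])]; m=(np.hypot(*(w[:,:2]-c).T)<rad)&(w[:,2]>z0)&(w[:,2]<z1); return w[m]
if __name__=="__main__":
  Ws={n:np.load(n+"0.npz")["W"] for n in("top","side")}
  Ws["both"]=np.concatenate([Ws["top"].reshape(-1,3),Ws["side"].reshape(-1,3)])[:,None]
  for n,W in Ws.items():
    print(n,"table z",np.nanmedian(pts(W,(.45,.05),.06,-.05,.05)[:,2]))
    for nm,c,rad,z0,z1,mod,yaw in(("housing",(.499,-.276),.062,.006,.08,wedge,-.5),("fixture",(.555,-.015),.11,.005,.05,b(150,110,0,10),.1),
      ("walls",(.555,-.015),.075,.0135,.05,None,0),("stand",(.457,.234),.08,.01,.08,b(90,90,0,75),.4),("probe",(.46,.24),.03,.09,.15,b(24,24,75,133),.4)):
        P=pts(W,c,rad,z0,z1)
        if mod is None:
            print(nm,len(P),cv2.minAreaRect(P[:,:2].astype(np.float32)*1000)); continue
        g=[*c,0,yaw]; print(nm,len(P),*[np.round(x,4) for x in fit(P,mod,g)], "zfree",np.round(fit(P,mod,g,(1,1,1,1))[0],4))
E
python3 fit.py
```

```text
top table z 0.0004715324993329656
housing 588 [ 0.4991 -0.2795  0.     -0.4434] 0.0012 zfree [ 4.999e-01 -2.798e-01  4.000e-04 -4.471e-01]
fixture 2055 [ 0.5568 -0.0132  0.      0.0862] 0.002 zfree [ 0.5575 -0.0131  0.0021  0.0953]
walls 537 ((556.857177734375, -16.947635650634766), (139.78732299804688, 103.93538665771484), 0.8345924019813538)
stand 1119 [ 0.4627  0.2511  0.     -0.3696] 0.001 zfree [ 0.4631  0.251   0.0005 -0.3724]
probe 125 [0.4606 0.2382 0.     0.2901] 0.0037 zfree [0.4607 0.2381 0.0006 0.3022]
side table z -0.0005262142982199862
housing 521 [ 0.5053 -0.2761  0.     -0.4375] 0.0014 zfree [ 0.5043 -0.2757 -0.0009 -0.4364]
fixture 1453 [ 0.5596 -0.0097  0.      0.1288] 0.0019 zfree [ 0.5598 -0.0101  0.0012  0.1246]
walls 408 ((553.0969848632812, -11.970237731933594), (122.98075103759766, 86.24537658691406), 7.925717353820801)
stand 2218 [0.468  0.2538 0.     1.2209] 0.0007 zfree [ 4.6800e-01  2.5380e-01 -2.0000e-04  1.2209e+00]
probe 287 [0.468  0.2534 0.     1.1397] 0.0007 zfree [ 4.6790e-01  2.5340e-01 -1.0000e-04  1.1402e+00]
both table z -7.526619009108601e-05
housing 1109 [ 0.503  -0.2758  0.     -0.4441] 0.0016 zfree [ 5.033e-01 -2.760e-01  2.000e-04 -4.476e-01]
fixture 3508 [ 0.5585 -0.0106  0.      0.119 ] 0.0019 zfree [ 0.5584 -0.0109  0.0019  0.1178]
walls 945 ((556.8602905273438, -16.09054183959961), (140.63119506835938, 104.37670135498047), 2.3979461193084717)
stand 3337 [0.4678 0.2532 0.     1.2196] 0.0009 zfree [4.6780e-01 2.5320e-01 1.0000e-04 1.2196e+00]
probe 412 [0.4675 0.2529 0.     1.139 ] 0.0009 zfree [4.6750e-01 2.5290e-01 3.0000e-04 1.1364e+00]
```

```bash
cat > sil.py <<'E'
from h import *
from scipy.optimize import minimize
def bx(x0,x1,y0,y1,z0,z1): return np.array([[x,y,z] for x in(x0,x1) for y in(y0,y1) for z in(z0,z1)])/1000
H=[np.array([[x,y,z] for x,h in((-40,24),(40,53.1)) for y in(-25,25) for z in(0,h)])/1000]
F=[bx(-75,75,-55,55,0,10),bx(-52.5,42.5,-37.5,37.5,10,18),bx(42.5,52.5,-37.5,37.5,10,34)]
S=[bx(-45,45,-45,45,0,75)]
PB=[bx(-12,12,-12,12,81,127),bx(-17,17,-17,17,75,81),bx(-11,11,-11,11,127,133)]
K=4
def render(n,parts,q,dil=0):
    c,s=np.cos(q[2]),np.sin(q[2]); M=np.array([[c,-s,0],[s,c,0],[0,0,1]]); im=np.zeros((420*K,560*K),np.uint8)
    for p in parts:
        uv=proj(n,p@M.T+[q[0],q[1],0]); h=cv2.convexHull(((uv+.5)*K*16).astype(np.int32).reshape(-1,1,2)); cv2.fillPoly(im,[h],255,shift=4)
    return cv2.resize(im,(560,420),interpolation=cv2.INTER_AREA).astype(np.float32)/255
def seg(n,im,parts,q,other=()):
    r=(render(n,parts,q)>.5).astype(np.uint8); k=np.ones((3,3),np.uint8)
    m=np.full(r.shape,cv2.GC_BGD,np.uint8); m[cv2.dilate(r,k,iterations=12)>0]=cv2.GC_BGD
    m[cv2.dilate(r,k,iterations=5)>0]=cv2.GC_PR_BGD; m[r>0]=cv2.GC_PR_FGD; m[cv2.erode(r,k,iterations=4)>0]=cv2.GC_FGD
    v,u=np.where(r); a,b_,c,d=max(v.min()-20,0),v.max()+20,max(u.min()-20,0),u.max()+20
    mm=m[a:b_,c:d].copy(); cv2.grabCut(np.ascontiguousarray(im[a:b_,c:d]),mm,None,np.zeros((1,65)),np.zeros((1,65)),6,cv2.GC_INIT_WITH_MASK)
    o=np.zeros_like(m); o[a:b_,c:d]=(mm&1); return o.astype(np.float32)
def sfit(views,parts,q):  # views: {name:image}
    q=np.array(q,float)
    sg={n:seg(n,im,parts,q) for n,im in views.items()}
    def cost(v): return sum(np.abs(render(n,parts,v)-g).sum()/g.sum() for n,g in sg.items())
    r=minimize(cost,q,method="Nelder-Mead",options=dict(initial_simplex=q+np.array([[0,0,0],[.005,0,0],[0,.005,0],[0,0,.06]]),xatol=1e-4,fatol=1e-4))
    return r.x,r.fun
E
python3 - <<'E'
from sil import *
I={n:np.load(n+"0.npz")["im"] for n in("top","side")}
for nm,p,q in(("housing",H,(.503,-.276,-.444)),("fixture",F,(.5585,-.0106,.119)),("stand",S+PB[:2],(.4678,.253,1.22)),("probe",PB,(.4675,.253,1.14))):
    for vs in(("top",),("side",),("top","side")):
        if nm=="probe" and vs!=("side",): continue
        r=sfit({n:I[n] for n in vs},p,q); print(nm,vs,np.round(r[0],4),round(r[1],3))
E
```

```text
housing ('top',) [ 0.5004 -0.2773 -0.4351] 0.079
housing ('side',) [ 0.5041 -0.2739 -0.401 ] 0.182
housing ('top', 'side') [ 0.501  -0.277  -0.4192] 0.313
fixture ('top',) [ 0.557  -0.0133  0.1202] 0.022
fixture ('side',) [ 0.5613 -0.0107  0.1264] 0.032
fixture ('top', 'side') [ 0.5583 -0.0117  0.124 ] 0.099
stand ('top',) [0.464  0.2518 1.2271] 0.032
stand ('side',) [0.4678 0.2535 1.2263] 0.022
stand ('top', 'side') [0.4661 0.2524 1.2128] 0.105
probe ('side',) [0.4681 0.2549 1.1685] 0.104
```

```bash
cat > plan.py <<'E'
from h import *
def down(yaw): # tool x along yaw, z down
    c,s=np.cos(yaw),np.sin(yaw); return np.array([[c,s,0],[s,-c,0],[0,0,-1.]])
def cur():
    s=env.get_state(); return s,np.array(s["tcp_pos"]),R.from_quat(np.roll(s["orientation"],-1)).as_matrix()
def to(p,Rt=None):
    s,p0,R0=cur(); t=R0.T@(np.array(p)-p0)/.12
    r=np.zeros(3) if Rt is None else R.from_matrix(R0.T@Rt).as_rotvec()/np.radians(60)
    print("t",round(s["clock"],2),"tcp",np.round(p0,4),"j6",round(s["joint_pos"][5],2),"travel",np.round(t,3),"rot",np.round(r,3),"mm",round(np.linalg.norm(t)*120)); return t,r
E
python3 - <<'E'
from plan import *
y=-.435; p=np.array([.502,-.2755])+.004*np.array([np.cos(y),np.sin(y)])
for k in(0,np.pi): to([*p,.25],down(y+k))
to([*p,.031]); print(np.round(cur()[2],3))
E
```

```text
t 0.8 tcp [ 0.2217 -0.5306  0.2503] j6 1.43 travel [ 2.997 -1.036  0.003] rot [ 0.    -0.     0.793] mm 381
t 0.8 tcp [ 0.2217 -0.5306  0.2503] j6 1.43 travel [ 2.997 -1.036  0.003] rot [ 0.     0.    -2.207] mm 381
t 0.8 tcp [ 0.2217 -0.5306  0.2503] j6 1.43 travel [ 2.997 -1.037  1.828] rot [0. 0. 0.] mm 439
[[ 0.923  0.385  0.   ]
 [ 0.385 -0.923 -0.   ]
 [ 0.     0.    -1.   ]]
```

```bash
A='{"travel":[1,-0.35,0],"rot":[0,0,0],"fingers":1}'; python3 -m pendant '[{"travel":[0.5,-0.17,0],"rot":[0,0,0],"fingers":1},{"travel":[1,-0.35,0],"rot":[0,0,0],"fingers":1},{"travel":[1,-0.35,0],"rot":[0,0,0],"fingers":1}]'
python3 -m pendant '[{"travel":[0.5,-0.17,0],"rot":[0,0,0],"fingers":1},{"travel":[1,-0.35,0],"rot":[0,0,0],"fingers":1},{"travel":[1,-0.35,0],"rot":[0,0,0],"fingers":1}]'
python3 -m pendant '[{"travel":[0.5,-0.17,0],"rot":[0,0,0.1],"fingers":1},{"travel":[0.99,-0.34,0],"rot":[0,0,0.25],"fingers":1},{"travel":[0.99,-0.34,0.2],"rot":[0,0,0.4],"fingers":1},{"travel":[0.99,-0.34,0.4],"rot":[0,0,0.55],"fingers":1},{"travel":[0.99,-0.34,0.6],"rot":[0,0,0.7],"fingers":1},{"travel":[0.99,-0.34,0.8],"rot":[0,0,0.793],"fingers":1},{"travel":[0.99,-0.34,0.8],"rot":[0,0,0.793],"fingers":1},{"travel":[0.99,-0.34,0.8],"rot":[0,0,0.793],"fingers":1}]'
python3 - <<'E'
from plan import *
y=-.435; p=np.array([.502,-.2755])+.004*np.array([np.cos(y),np.sin(y)])
to([*p,.031],down(y))
E
```

```text
clock: 1.1
tcp_pos: [0.3178, -0.4434, 0.2504]
orientation: [-0.0, 0.98, 0.197, 0.0]
wrist_force: [0.3, -0.3, -0.9]
finger_gap: 0.0855
grip_force: 0.0
clock: 1.4
tcp_pos: [0.4128, -0.358, 0.2505]
orientation: [-0.0, 0.98, 0.198, 0.0]
wrist_force: [-0.4, -0.5, 0.3]
finger_gap: 0.0855
grip_force: 0.0
clock: 2.2
tcp_pos: [0.5045, -0.277, 0.1545]
orientation: [-0.0, 0.977, -0.214, -0.0]
wrist_force: [0.4, 1.1, 0.3]
finger_gap: 0.0855
grip_force: 0.0
t 2.2 tcp [ 0.5045 -0.277   0.1545] j6 2.93 travel [ 0.01  -0.003  1.029] rot [-0.     0.001  0.003] mm 123
```

```bash
python3 -m pendant '[{"travel":[0.01,0,0.25],"rot":[0,0,0],"fingers":1},{"travel":[0.01,0,0.5],"rot":[0,0,0],"fingers":1},{"travel":[0.01,0,0.7],"rot":[0,0,0],"fingers":1},{"travel":[0.01,0,0.85],"rot":[0,0,0],"fingers":1},{"travel":[0.01,0,0.95],"rot":[0,0,0],"fingers":1},{"travel":[0.01,0,1],"rot":[0,0,0],"fingers":1},{"travel":[0.01,0,1],"rot":[0,0,0],"fingers":1}]'
python3 -m pendant '[{"travel":[0,0,0.02],"rot":[0,0,0],"fingers":-1},{"travel":[0,0,0.02],"rot":[0,0,0],"fingers":-1},{"travel":[0,0,0.02],"rot":[0,0,0],"fingers":-1},{"travel":[0,0,0.02],"rot":[0,0,0],"fingers":-1},{"travel":[0,0,0.02],"rot":[0,0,0],"fingers":-1},{"travel":[0,0,0.02],"rot":[0,0,0],"fingers":-1},{"travel":[0,0,0.02],"rot":[0,0,0],"fingers":-1},{"travel":[0,0,0.02],"rot":[0,0,0],"fingers":-1}]' 50
python3 -c "
from plan import *
cur();to([.5045,-.277,.1545])"
```

```text
clock: 2.9
tcp_pos: [0.506, -0.2779, 0.0347]
orientation: [0.0, 0.977, -0.215, 0.0]
wrist_force: [-0.3, 0.8, 0.1]
finger_gap: 0.0856
grip_force: 0.0
clock: 3.7
tcp_pos: [0.5063, -0.2782, 0.033]
orientation: [0.001, 0.976, -0.216, 0.001]
wrist_force: [-1.7, 0.3, 6.3]
finger_gap: 0.0488
grip_force: 54.3
t 3.7 tcp [ 0.5063 -0.2782  0.033 ] j6 2.93 travel [-0.016 -0.002 -1.012] rot [0. 0. 0.] mm 122
```

```bash
python3 -m pendant '[{"travel":[0,0,-0.05],"rot":[0,0,0],"fingers":-1},{"travel":[0,0,-0.2],"rot":[0,0,0],"fingers":-1},{"travel":[0,0,-0.4],"rot":[0,0,0],"fingers":-1},{"travel":[0,0,-0.6],"rot":[0,0,0],"fingers":-1},{"travel":[0,0,-0.75],"rot":[0,0,0],"fingers":-1},{"travel":[0,0,-0.8],"rot":[0,0,0],"fingers":-1},{"travel":[0,0,-0.8],"rot":[0,0,0],"fingers":-1},{"travel":[0,0,-0.8],"rot":[0,0,0],"fingers":-1}]'
python3 - <<'E'
from plan import *
im,d,W=snap("side"); cv2.imwrite("pics/side1.png",im); np.savez("side1.npz",im=im,d=d,W=W)
im2,d,W=snap("top"); np.savez("top1.npz",im=im2,d=d,W=W)
s,p,Rt=cur(); 
for n,i in(("side",im),("top",im2)):
    u,v=proj(n,p)[0].astype(int); c=i[max(v-60,0):v+60,max(u-60,0):u+60]; cv2.imwrite(f"pics/{n}1.png",c); print(u,v,c.shape)
a=[cv2.resize(cv2.imread(f"pics/{n}1.png"),(390,390),interpolation=2) for n in("side","top")]; cv2.imwrite("pics/c1.png",np.hstack(a))
to([.559,-.012,.13],down(.123))
E
```

```text
clock: 4.5
tcp_pos: [0.505, -0.277, 0.1266]
orientation: [-0.0, 0.976, -0.216, -0.001]
wrist_force: [0.5, 0.8, -4.5]
finger_gap: 0.0493
grip_force: 53.4
325 171 (120, 120, 3)
360 230 (120, 120, 3)
t 4.6 tcp [ 0.5049 -0.277   0.1263] j6 2.94 travel [-0.521 -2.193 -0.028] rot [-0.001  0.002 -0.533] mm 270
```

View pics/c1.png

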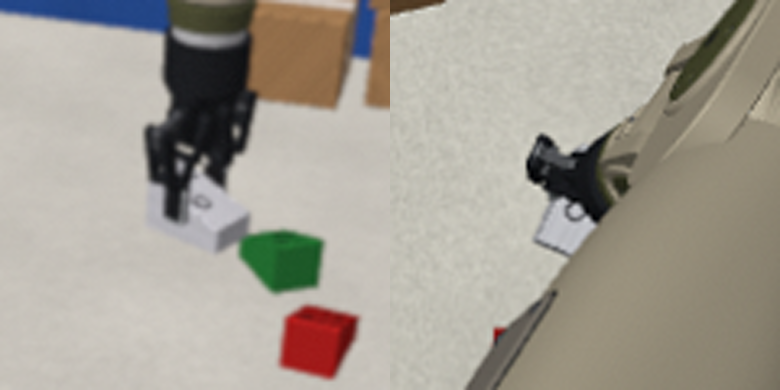

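The picture shows the housing level in the fingers, ring end free. I'm carrying it over the fixture.

```bash
python3 -m pendant '[{"travel":[-0.02,-0.1,0],"rot":[0,0,0],"fingers":-1},{"travel":[-0.08,-0.4,0],"rot":[0,0,0],"fingers":-1},{"travel":[-0.14,-0.7,0],"rot":[0,0,0],"fingers":-1},{"travel":[-0.2,-1,0],"rot":[0,0,0],"fingers":-1}]'
python3 -m pendant '[{"travel":[-0.06,-0.3,0],"rot":[0,0,0],"fingers":-1},{"travel":[-0.12,-0.6,0],"rot":[0,0,0],"fingers":-1},{"travel":[-0.18,-0.85,0],"rot":[0,0,0],"fingers":-1},{"travel":[-0.2,-1,0],"rot":[0,0,0],"fingers":-1}]'
python3 -m pendant '[{"travel":[-0.08,-0.1,0],"rot":[0,0,-0.1],"fingers":-1},{"travel":[-0.08,-0.2,0],"rot":[0,0,-0.2],"fingers":-1},{"travel":[-0.08,-0.2,0],"rot":[0,0,-0.3],"fingers":-1},{"travel":[-0.08,-0.2,0],"rot":[0,0,-0.4],"fingers":-1},{"travel":[-0.08,-0.2,0],"rot":[0,0,-0.5],"fingers":-1},{"travel":[-0.08,-0.2,0],"rot":[0,0,-0.533],"fingers":-1},{"travel":[-0.08,-0.2,0],"rot":[0,0,-0.533],"fingers":-1},{"travel":[-0.08,-0.2,0],"rot":[0,0,-0.533],"fingers":-1},{"travel":[-0.08,-0.2,0],"rot":[0,0,-0.533],"fingers":-1}]'
python3 - <<'E'
from plan import *
to([.564,-.0114,.1266],down(.123))
E
```

```text
clock: 5.0
tcp_pos: [0.5339, -0.1574, 0.1272]
orientation: [-0.001, 0.977, -0.214, -0.001]
wrist_force: [0.9, 0.1, -3.9]
finger_gap: 0.0489
grip_force: 53.4
clock: 5.4
tcp_pos: [0.5369, -0.1088, 0.1278]
orientation: [-0.018, 0.983, -0.181, 0.003]
wrist_force: [-0.9, -1.0, -4.6]
finger_gap: 0.0491
grip_force: 53.5
clock: 6.3
tcp_pos: [0.5368, -0.0838, 0.1288]
orientation: [-0.016, 0.995, 0.096, 0.008]
wrist_force: [-0.4, 0.3, -4.0]
finger_gap: 0.0491
grip_force: 53.5
t 6.3 tcp [ 0.5368 -0.0838  0.1288] j6 2.63 travel [ 0.337 -0.548  0.042] rot [-0.031 -0.016  0.066] mm 77
```

```bash
python3 -m pendant '[{"travel":[0.1,-0.15,0],"rot":[0,0,0],"fingers":-1},{"travel":[0.1,-0.15,0],"rot":[0,0,0],"fingers":-1},{"travel":[0.1,-0.15,0],"rot":[0,0,0],"fingers":-1}]'
python3 - <<'E'
from plan import *
to([.564,-.0114,.1266],down(.123)); print(cur()[0]["joint_pos"])
E
```

```text
clock: 6.6
tcp_pos: [0.5452, -0.0633, 0.1296]
orientation: [-0.016, 0.995, 0.097, 0.008]
wrist_force: [-0.1, 0.3, -4.0]
finger_gap: 0.049
grip_force: 53.6
t 6.6 tcp [ 0.5452 -0.0633  0.1296] j6 2.67 travel [ 0.236 -0.393  0.041] rot [-0.03  -0.016  0.068] mm 55
[-0.28040491  0.32495193 -0.24314308  1.0007873   0.03588846  2.66738798]
```

```bash
python3 -m pendant '[{"travel":[0.1,-0.15,0.02],"rot":[-0.015,-0.008,0.03],"fingers":-1},{"travel":[0.18,-0.3,0.04],"rot":[-0.03,-0.016,0.068],"fingers":-1},{"travel":[0.236,-0.393,0.041],"rot":[-0.03,-0.016,0.068],"fingers":-1},{"travel":[0.236,-0.393,0.041],"rot":[-0.03,-0.016,0.068],"fingers":-1},{"travel":[0.236,-0.393,0.041],"rot":[-0.03,-0.016,0.068],"fingers":-1},{"travel":[0.236,-0.393,0.041],"rot":[-0.03,-0.016,0.068],"fingers":-1}]'
python3 - <<'E'
from plan import *
to([.564,-.0114,.1266],down(.123))
im,d,W=snap("side"); im2,d2,W2=snap("top"); np.savez("s2.npz",W=W,W2=W2)
u,v=proj("side",[.564,-.011,.08])[0].astype(int); a=cv2.resize(im[v-60:v+60,u-60:u+60],(390,390),interpolation=2)
u,v=proj("top",[.564,-.011,.08])[0].astype(int); b=cv2.resize(im2[v-60:v+60,u-60:u+60],(390,390),interpolation=2)
cv2.imwrite("pics/c2.png",np.hstack([a,b]))
from fit import *
for n,w in(("side",W),("top",W2)):
    o=env.outline_of(n,"housing")
    for k in o:
        m=cv2.erode(k["mask"].astype(np.uint8),np.ones((3,3))).astype(bool); P=w[m]; P=P[~np.isnan(P[:,0])]
        print(n,k["conf"],np.round(np.median(P,0),3),len(P))
        if abs(np.median(P,0)[1])<.06: print(np.round(fit(P,wedge,[.559,-.012,.095,.123],(1,1,1,1)),4))
E
```

```text
clock: 7.2
tcp_pos: [0.5637, -0.0123, 0.1267]
orientation: [-0.0, 0.998, 0.061, 0.0]
wrist_force: [-0.4, -0.3, -3.9]
finger_gap: 0.0492
grip_force: 53.6
t 7.2 tcp [ 0.5637 -0.0123  0.1267] j6 2.86 travel [ 0.003 -0.007  0.001] rot [-0.    -0.    -0.001] mm 1
side 0.62 [ 0.432 -0.365  0.028] 347
side 0.61 [0.547 0.011 0.119] 365Traceback (most recent call last):
  File "<stdin>", line 13, in <module>
    return _wrapfunc(a, 'round', decimals=decimals, out=out)
    return _wrapit(obj, method, *args, **kwds)
    conv = _array_converter(obj)
ValueError: setting an array element with a sequence. The requested array has an inhomogeneous shape after 1 dimensions. The detected shape was (2,) + inhomogeneous part.
```

View pics/c2.png

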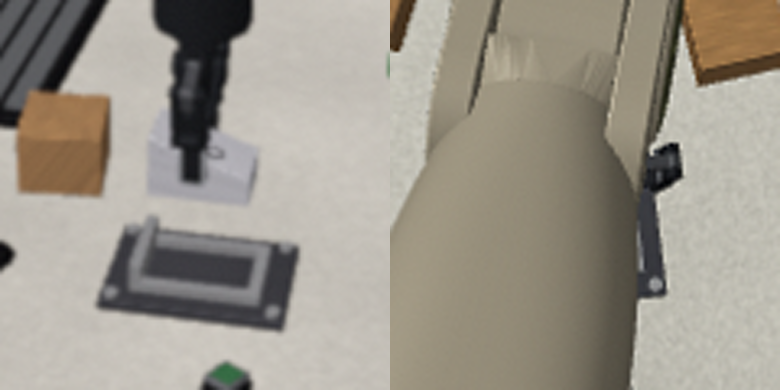

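The side view shows the housing over the pocket, tall end on the backstop side. The top view is blocked by the arm. I'll fit the held pose from the side view.

```bash
python3 - <<'E'
from plan import *
from fit import *
im,d,w=snap("side")
near=(np.linalg.norm(w-[.559,-.012,.115],axis=-1)<.075)&(im.min(-1)>110)&(w[...,2]>.085)
near=cv2.erode(near.astype(np.uint8),np.ones((2,2))).astype(bool)
P=w[near]; print(len(P))
for fr in((1,1,1,1),(1,1,1,0)):
    q,e=fit(P,wedge,[.559,-.012,.095,.123],fr); print(np.round(q,4),e)
# silhouette fit of light pixels, hull incl. fingers hidden -> compare ends only
from sil import *
z=q[2]; m=near.astype(np.float32)
Hz=[H[0]+[0,0,z]]
from scipy.optimize import minimize
M=cv2.morphologyEx(((np.linalg.norm(w-[.559,-.012,.115],axis=-1)<.08)&(im.min(-1)>110)&(w[...,2]>.08)).astype(np.uint8),cv2.MORPH_CLOSE,np.ones((21,21)))
for zz in(z,.0936):
    Hz=[H[0]+[0,0,zz]]
    f=lambda v:np.abs(render("side",Hz,[v[0],v[1],.123])-M).sum()/M.sum()
    r=minimize(f,[.559,-.012],method="Nelder-Mead",options=dict(initial_simplex=[[.559,-.012],[.565,-.012],[.559,-.006]],xatol=1e-4,fatol=1e-4)); print(zz,r.x,r.fun)
E
```

```text
500
[ 0.5619 -0.0111  0.093   0.1246] 0.0011866589435856165
[ 0.5619 -0.0111  0.093   0.123 ] 0.0012023043379356785
0.09296234865070738 [ 0.56269959 -0.01270054] 0.10353778916038794
0.0936 [ 0.56249402 -0.01172095] 0.10353778916038794
```

```bash
python3 -m pendant '[{"travel":[-0.007,-0.009,0.1],"rot":[0,0,0],"fingers":-1},{"travel":[-0.007,-0.009,0.25],"rot":[0,0,0],"fingers":-1},{"travel":[-0.007,-0.009,0.4],"rot":[0,0,0],"fingers":-1},{"travel":[-0.007,-0.009,0.5],"rot":[0,0,0],"fingers":-1},{"travel":[-0.007,-0.009,0.57],"rot":[0,0,0],"fingers":-1},{"travel":[-0.007,-0.009,0.6],"rot":[0,0,0],"fingers":-1},{"travel":[-0.007,-0.009,0.6],"rot":[0,0,0],"fingers":-1},{"travel":[-0.007,-0.009,0.6],"rot":[0,0,0],"fingers":-1}]'
python3 -m pendant '[{"travel":[0,0,0.015],"rot":[0,0,0],"fingers":-1},{"travel":[0,0,0.03],"rot":[0,0,0],"fingers":-1},{"travel":[0,0,0.045],"rot":[0,0,0],"fingers":-1},{"travel":[0,0,0.055],"rot":[0,0,0],"fingers":-1},{"travel":[0,0,0.055],"rot":[0,0,0],"fingers":-1}]'
python3 - <<'E'
from plan import *
from fit import *
to([.5629,-.0112,.043],down(.123))
im,d,w=snap("side"); print(cur()[0]["wrist_force"])
u,v=proj("side",[.559,-.011,.04])[0].astype(int); cv2.imwrite("pics/c3.png",cv2.resize(im[v-45:v+45,u-50:u+50],(700,630)[:2],interpolation=2)[:600])
E
```

```text
clock: 8.2
tcp_pos: [0.5635, -0.0106, 0.0553]
orientation: [-0.0, 0.998, 0.061, 0.001]
wrist_force: [0.5, 0.0, -4.2]
finger_gap: 0.0494
grip_force: 53.6
clock: 8.7
tcp_pos: [0.5628, -0.0104, 0.0479]
orientation: [-0.0, 0.998, 0.061, -0.0]
wrist_force: [0.4, 0.3, -4.1]
finger_gap: 0.0491
grip_force: 53.6
t 8.7 tcp [ 0.5628 -0.0104  0.0479] j6 2.86 travel [0.    0.007 0.041] rot [-0.001  0.    -0.001] mm 5
[ 0.04969385  0.57608852 -4.61509556]
```

View pics/c3.png

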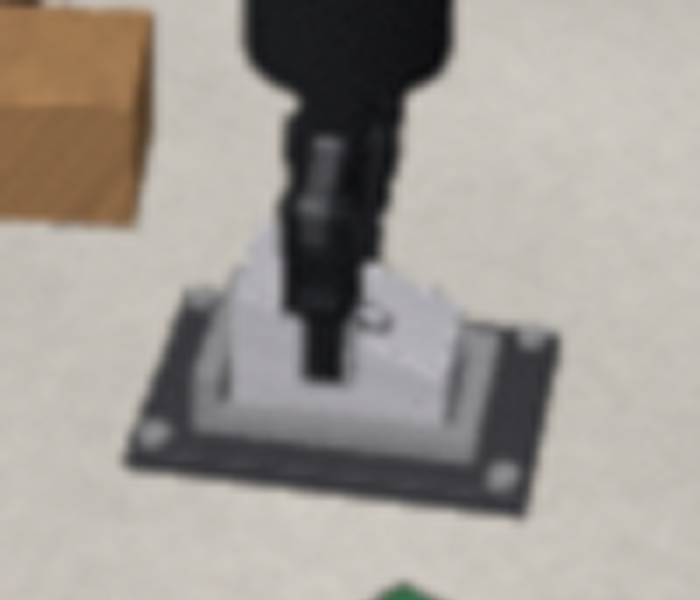

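The housing's bottom is now below the wall tops with no contact force, so it is inside the pocket. I'm lowering it the rest of the way.

```bash
python3 -m pendant '[{"travel":[0,0,0.01],"rot":[0,0,0],"fingers":-1},{"travel":[0,0,0.02],"rot":[0,0,0],"fingers":-1},{"travel":[0,0,0.03],"rot":[0,0,0],"fingers":-1},{"travel":[0,0,0.035],"rot":[0,0,0],"fingers":-1},{"travel":[0,0,0.035],"rot":[0,0,0],"fingers":-1}]'
```

```text
clock: 9.25
tcp_pos: [0.5629, -0.0105, 0.0437]
orientation: [-0.0, 0.998, 0.061, 0.0]
wrist_force: [0.4, 0.6, -4.2]
finger_gap: 0.0491
grip_force: 53.6
```

```bash
python3 -m pendant '[{"travel":[0,0,0.005],"rot":[0,0,0],"fingers":-1},{"travel":[0,0,0.01],"rot":[0,0,0],"fingers":-1},{"travel":[0,0,0.015],"rot":[0,0,0],"fingers":-1},{"travel":[0,0,0.015],"rot":[0,0,0],"fingers":-1}]'
```

```text
clock: 9.65
tcp_pos: [0.5631, -0.0105, 0.043]
orientation: [-0.0, 0.998, 0.061, 0.0]
wrist_force: [-3.4, 0.2, 6.1]
finger_gap: 0.0488
grip_force: 54.6
```

```bash
python3 -m pendant '[{"travel":[0,0,0],"rot":[0,0,0],"fingers":0.4},{"travel":[0,0,0],"rot":[0,0,0],"fingers":0.7},{"travel":[0,0,0],"rot":[0,0,0],"fingers":1},{"travel":[0,0,0],"rot":[0,0,0],"fingers":1},{"travel":[0,0,0],"rot":[0,0,0],"fingers":1},{"travel":[0,0,-0.2],"rot":[0,0,0],"fingers":1},{"travel":[0,0,-0.5],"rot":[0,0,0],"fingers":1},{"travel":[0,0,-0.8],"rot":[0,0,0],"fingers":1},{"travel":[0,0,-1],"rot":[0,0,0],"fingers":1},{"travel":[0,0,-1],"rot":[0,0,0],"fingers":1}]'
python3 - <<'E'
from plan import *
from sil import *
im,d,w=snap("side")
Hz=[H[0]+[0,0,.01]]
r=sfit({"side":im},Hz,(.5615,-.0105,.123)); print(np.round(r[0],4),r[1])
import fit
q=fit.fit(fit.pts(w,(.5605,-.0105),.045,.022,.08),fit.wedge,[.56,-.011,.01,.123],(1,1,1,1)); print(np.round(q[0],4),q[1])
for k in range(4):
    y=-.345+k*np.pi/2; to([.466,.2527,.18],down(y))
E
```

```text
clock: 10.65
tcp_pos: [0.5656, -0.0109, 0.1663]
orientation: [0.0, 0.998, 0.061, 0.004]
wrist_force: [0.6, -0.4, 0.2]
finger_gap: 0.0851
grip_force: 0.0
[ 5.546e-01 -4.000e-04  2.340e-02] 0.2203259915113449
[ 0.5612 -0.0095  0.0091  0.1266] 0.0011227913084590271
t 10.7 tcp [ 0.5644 -0.0108  0.1641] j6 2.86 travel [-0.546 -2.279 -0.136] rot [-0.    -0.004  0.446] mm 282
t 10.7 tcp [ 0.5644 -0.0108  0.1641] j6 2.86 travel [-0.546 -2.279 -0.136] rot [ 0.003 -0.004 -1.054] mm 282
t 10.7 tcp [ 0.5644 -0.0108  0.1641] j6 2.86 travel [-0.546 -2.279 -0.136] rot [ 6.000e-03 -1.000e-03 -2.554e+00] mm 282
t 10.7 tcp [ 0.5644 -0.0108  0.1641] j6 2.86 travel [-0.546 -2.279 -0.136] rot [-0.004 -0.003  1.946] mm 282
```

```bash
python3 -m pendant '[{"travel":[-0.04,-0.15,-0.05],"rot":[0,0,-0.13],"fingers":1},{"travel":[-0.08,-0.35,-0.1],"rot":[0,0,-0.27],"fingers":1},{"travel":[-0.12,-0.55,-0.14],"rot":[0,0,-0.41],"fingers":1},{"travel":[-0.17,-0.75,-0.14],"rot":[0,0,-0.55],"fingers":1},{"travel":[-0.21,-0.9,-0.14],"rot":[0,0,-0.69],"fingers":1},{"travel":[-0.24,-1,-0.14],"rot":[0,0,-0.83],"fingers":1},{"travel":[-0.24,-1,-0.14],"rot":[0,0,-0.97],"fingers":1},{"travel":[-0.24,-1,-0.14],"rot":[0,0,-0.986],"fingers":1}]'
python3 - <<'E'
from plan import *
to([.466,.2527,.18],down(1.155))
E
```

```text
clock: 11.5
tcp_pos: [0.5187, 0.1055, 0.1775]
orientation: [-0.001, 0.837, 0.547, -0.001]
wrist_force: [-0.3, -0.3, -0.4]
finger_gap: 0.0852
grip_force: 0.0
t 11.5 tcp [0.5187 0.1055 0.1775] j6 2.03 travel [ 0.947 -0.895 -0.02 ] rot [-0.002  0.     0.002] mm 156
```

```bash
python3 -m pendant '[{"travel":[0.2,-0.19,-0.02],"rot":[0,0,0],"fingers":1},{"travel":[0.5,-0.47,-0.02],"rot":[0,0,0],"fingers":1},{"travel":[0.75,-0.7,-0.02],"rot":[0,0,0],"fingers":1},{"travel":[0.9,-0.85,-0.02],"rot":[0,0,0],"fingers":1},{"travel":[0.947,-0.895,-0.02],"rot":[0,0,0],"fingers":1},{"travel":[0.947,-0.895,-0.02],"rot":[0,0,0],"fingers":1},{"travel":[0.947,-0.895,-0.02],"rot":[0,0,0],"fingers":1},{"travel":[0.947,-0.895,-0.02],"rot":[0,0,0],"fingers":1}]'
python3 - <<'E'
from plan import *
to([.466,.2527,.107],down(1.155))
im,d,w=snap("side"); u,v=proj("side",[.466,.253,.13])[0].astype(int); print(u,v); cv2.imwrite("pics/c4.png",cv2.resize(im[v-60:v+60,u-60:u+60],(560,560),interpolation=2))
E
```

```text
clock: 12.3
tcp_pos: [0.468, 0.2512, 0.1812]
orientation: [-0.0, 0.839, 0.545, 0.0]
wrist_force: [-0.0, 0.6, 0.4]
finger_gap: 0.0854
grip_force: 0.0
t 12.3 tcp [0.468  0.2512 0.1812] j6 2.33 travel [ 0.005 -0.02   0.618] rot [-0.    -0.    -0.003] mm 74
289 282
```

View pics/c4.png

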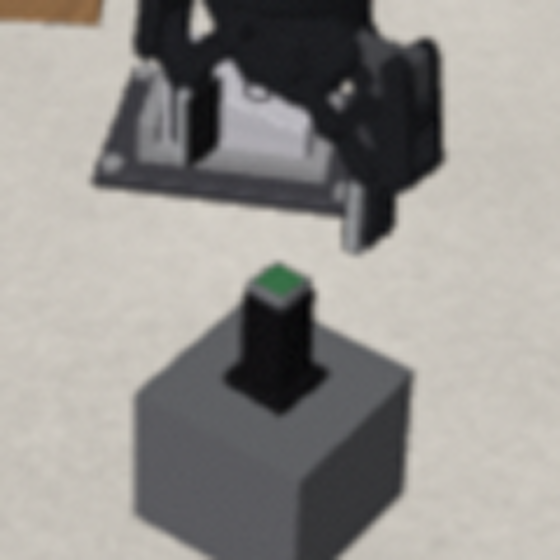

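The side view shows the probe, with its green cap at (278,280), centred between the open fingers. I'm descending.

```bash
python3 -m pendant '[{"travel":[0.005,-0.02,0.12],"rot":[0,0,0],"fingers":1},{"travel":[0.005,-0.02,0.25],"rot":[0,0,0],"fingers":1},{"travel":[0.005,-0.02,0.4],"rot":[0,0,0],"fingers":1},{"travel":[0.005,-0.02,0.52],"rot":[0,0,0],"fingers":1},{"travel":[0.005,-0.02,0.59],"rot":[0,0,0],"fingers":1},{"travel":[0.005,-0.02,0.61],"rot":[0,0,0],"fingers":1},{"travel":[0.005,-0.02,0.61],"rot":[0,0,0],"fingers":1},{"travel":[0.005,-0.02,0.61],"rot":[0,0,0],"fingers":1}]'
python3 -m pendant '[{"travel":[0,0,0],"rot":[0,0,0],"fingers":-1},{"travel":[0,0,0],"rot":[0,0,0],"fingers":-1},{"travel":[0,0,0],"rot":[0,0,0],"fingers":-1},{"travel":[0,0,0],"rot":[0,0,0],"fingers":-1},{"travel":[0,0,0],"rot":[0,0,0],"fingers":-1},{"travel":[0,0,0],"rot":[0,0,0],"fingers":-1},{"travel":[0,0,0],"rot":[0,0,0],"fingers":-1},{"travel":[0,0,0],"rot":[0,0,0],"fingers":-1},{"travel":[0,0,0],"rot":[0,0,0],"fingers":-1},{"travel":[0,0,0],"rot":[0,0,0],"fingers":-1}]' 60
python3 -c "
from plan import *
to([.466,.2527,.19])"
```

```text
clock: 13.15
tcp_pos: [0.4661, 0.254, 0.109]
orientation: [-0.0, 0.838, 0.546, 0.001]
wrist_force: [-0.2, -0.8, 0.1]
finger_gap: 0.0852
grip_force: 0.0
clock: 14.15
tcp_pos: [0.4657, 0.2541, 0.1086]
orientation: [-0.0, 0.838, 0.546, 0.001]
wrist_force: [0.1, -0.2, 4.2]
finger_gap: 0.0234
grip_force: 59.4
t 14.15 tcp [0.4657 0.2541 0.1086] j6 2.33 travel [-0.009  0.007 -0.679] rot [0. 0. 0.] mm 81
```

```bash
python3 -m pendant '[{"travel":[0,0,-0.06],"rot":[0,0,0],"fingers":-1},{"travel":[0,0,-0.2],"rot":[0,0,0],"fingers":-1},{"travel":[0,0,-0.4],"rot":[0,0,0],"fingers":-1},{"travel":[0,0,-0.6],"rot":[0,0,0],"fingers":-1},{"travel":[0,0,-0.75],"rot":[0,0,0],"fingers":-1},{"travel":[0,0,-0.8],"rot":[0,0,0],"fingers":-1},{"travel":[0,0,-0.8],"rot":[0,0,0],"fingers":-1},{"travel":[0,0,-0.8],"rot":[0,0,0],"fingers":-1},{"travel":[0,0,-0.8],"rot":[0,0,0],"fingers":-1}]'
python3 - <<'E'
from plan import *
from fit import *
import sil
s,p,Rt=cur(); im,d,w=snap("side"); im2,d2,w2=snap("top"); np.savez("probe.npz",im=im,im2=im2,w=w,w2=w2)
# seated housing re-measured
for n,W,I in(("side",w,im),("top",w2,im2)):
    q=fit(pts(W,(.5605,-.0105),.045,.022,.08),wedge,[.56,-.011,.01,.123],(1,1,1,1)); print(n,np.round(q[0],4),q[1])
    for o in env.outline_of(n,"mark"): print("mark",o["conf"],np.round(o["xy"],1),o["mask"].sum(),np.round(np.nanmedian(W[o["mask"]],0),4))
    for o in env.outline_of(n,"housing"): print("H",o["conf"],np.round(np.nanmedian(W[o["mask"]],0),4))
c,s_=np.cos(.123),np.sin(.123)
for nm,h in(("avg",(.559,-.012)),): 
    mk=np.array([h[0]+c*-.0094-s_*.008,h[1]+s_*-.0094+c*.008,.0451]); print("mark expected",mk,proj("side",mk),proj("top",mk))
a=cv2.resize(im[150:330,200:360],(450,506),interpolation=2)
v,u=proj("top",mk)[0].astype(int)[::-1]; b=cv2.resize(im2[v-40:v+40,u-25:u+25],(316,506),interpolation=2); cv2.imwrite("pics/c5.png",np.hstack([a,b]))
E
```

```text
clock: 15.05
tcp_pos: [0.4647, 0.2536, 0.2029]
orientation: [-0.0, 0.838, 0.546, -0.001]
wrist_force: [-0.1, 0.2, -1.8]
finger_gap: 0.0233
grip_force: 58.8
side [ 0.5601 -0.0094  0.009   0.1331] 0.0011599873765226684
H 0.75 [ 0.379  -0.2168  0.0281]
H 0.67 [ 0.4317 -0.3659  0.0251]
H 0.51 [0.5832 0.0177 0.0424]
H 0.35 [ 0.7168 -0.099   0.05  ]
top [ 0.5595 -0.0117  0.0112  0.1333] 0.0013109766128265208
H 0.84 [ 0.3761 -0.2531  0.0377]
H 0.69 [ 0.5572 -0.0136  0.0474]
H 0.59 [ 0.4354 -0.3883  0.0382]
mark expected [ 0.5486895  -0.00521373  0.0451    ] [[284.51457371 240.88411163]] [[254.89392863 217.61567376]]
```

View pics/c5.png

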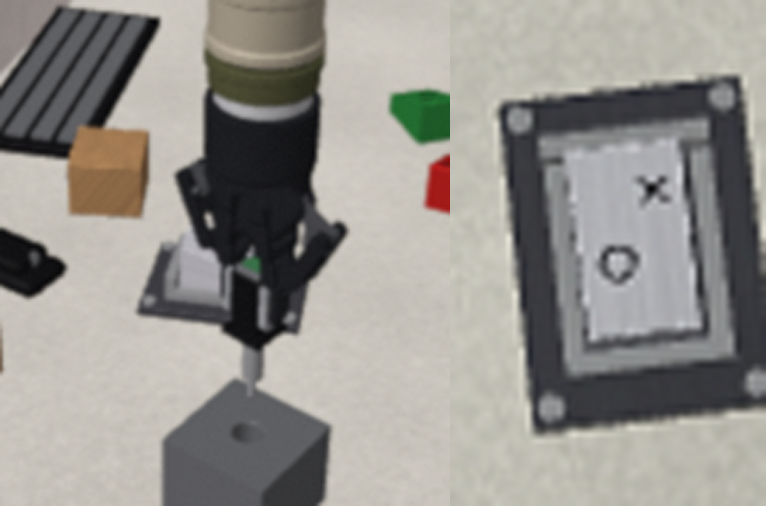

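```bash
cat >> plan.py <<'E'
c,s=np.cos(.125),np.sin(.125); t=np.radians(20)
M=np.array([.5487,-.0052,.0451]); n=np.array([-np.sin(t)*c,-np.sin(t)*s,np.cos(t)])
RT=R.from_rotvec(-t*np.array([-s,c,0])).as_matrix()@down(1.155)
L=.0936
E
python3 - <<'E'
from plan import *
s_,p,Rt=cur(); print(proj("side",p+Rt[:,2]*L),RT[:,2],-n)
to(M+n*(L+.03),RT); to([.49,.14,.203])
E
```

```text
[[289.16824924 290.28516325]] [ 0.33935159  0.04264127 -0.93969262] [ 0.33935159  0.04264127 -0.93969262]
t 15.35 tcp [0.4653 0.2538 0.2039] j6 2.33 travel [-1.875  1.206  0.354] rot [-0.286  0.171 -0.   ] mm 271
t 15.35 tcp [0.4653 0.2538 0.2039] j6 2.33 travel [-0.785  0.571  0.007] rot [0. 0. 0.] mm 116
```

The side view shows the probe hanging straight in the fingers, tip at (289,290), which matches the prediction to within 1 px. The top view shows the housing seated, with the ring at about (255.5,218.5).

```bash
python3 -m pendant '[{"travel":[-0.1,0.07,0],"rot":[-0.02,0.01,0],"fingers":-1},{"travel":[-0.3,0.2,0],"rot":[-0.05,0.03,0],"fingers":-1},{"travel":[-0.5,0.34,0],"rot":[-0.1,0.06,0],"fingers":-1},{"travel":[-0.7,0.47,0],"rot":[-0.15,0.09,0],"fingers":-1},{"travel":[-0.85,0.56,0],"rot":[-0.2,0.12,0],"fingers":-1},{"travel":[-0.9,0.6,0],"rot":[-0.25,0.15,0],"fingers":-1},{"travel":[-0.9,0.6,0],"rot":[-0.286,0.171,0],"fingers":-1},{"travel":[-0.9,0.6,0],"rot":[-0.286,0.171,0],"fingers":-1}]'
python3 - <<'E'
from plan import *
to(M+n*(L+.03),RT)
E
```

```text
clock: 16.15
tcp_pos: [0.486, 0.1255, 0.2037]
orientation: [0.076, 0.825, 0.537, 0.156]
wrist_force: [-0.3, -0.5, -0.9]
finger_gap: 0.0234
grip_force: 59.1
t 16.15 tcp [0.486  0.1255 0.2037] j6 2.08 travel [-1.029  0.511  0.343] rot [-0.     0.    -0.001] mm 144
```

```bash
python3 -m pendant '[{"travel":[-0.15,0.07,0],"rot":[0,0,0],"fingers":-1},{"travel":[-0.4,0.2,0.05],"rot":[0,0,0],"fingers":-1},{"travel":[-0.65,0.32,0.12],"rot":[0,0,0],"fingers":-1},{"travel":[-0.85,0.42,0.2],"rot":[0,0,0],"fingers":-1},{"travel":[-0.97,0.49,0.28],"rot":[0,0,0],"fingers":-1},{"travel":[-1,0.511,0.32],"rot":[0,0,0],"fingers":-1},{"travel":[-1,0.511,0.343],"rot":[0,0,0],"fingers":-1},{"travel":[-1,0.511,0.343],"rot":[0,0,0],"fingers":-1},{"travel":[-1,0.511,0.343],"rot":[0,0,0],"fingers":-1}]'
python3 - <<'E'
from plan import *
to(M+n*(L+.03),RT); to(M+n*(L+.006),RT)
E
```

```text
clock: 17.05
tcp_pos: [0.5098, -0.0058, 0.1626]
orientation: [0.076, 0.825, 0.538, 0.156]
wrist_force: [-0.7, 0.0, -0.9]
finger_gap: 0.0235
grip_force: 59.1
t 17.05 tcp [ 0.5098 -0.0058  0.1626] j6 1.77 travel [-0.047 -0.009  0.   ] rot [-0.    -0.001  0.001] mm 6
t 17.05 tcp [ 0.5098 -0.0058  0.1626] j6 1.77 travel [-0.047 -0.009  0.2  ] rot [-0.    -0.001  0.001] mm 25
```

```bash
python3 -m pendant '[{"travel":[-0.03,-0.005,0.05],"rot":[0,0,0],"fingers":-1},{"travel":[-0.047,-0.009,0.12],"rot":[0,0,0],"fingers":-1},{"travel":[-0.047,-0.009,0.17],"rot":[0,0,0],"fingers":-1},{"travel":[-0.047,-0.009,0.2],"rot":[0,0,0],"fingers":-1},{"travel":[-0.047,-0.009,0.2],"rot":[0,0,0],"fingers":-1},{"travel":[-0.047,-0.009,0.2],"rot":[0,0,0],"fingers":-1}]'
python3 - <<'E'
from plan import *
to(M+n*(L-.007),RT); s_,p,Rt=cur(); print(s_["wrist_force"], "normal gap",(p+Rt[:,2]*L-M)@n)
im,d,w=snap("side"); u,v=proj("side",p+Rt[:,2]*L)[0].astype(int); print(u,v)
cv2.imwrite("pics/c6.png",cv2.resize(im[v-50:v+30,u-50:u+50],(750,600),interpolation=2))
E
```

```text
clock: 17.65
tcp_pos: [0.5149, -0.0104, 0.1383]
orientation: [0.076, 0.825, 0.537, 0.156]
wrist_force: [-1.1, -0.4, -1.5]
finger_gap: 0.0234
grip_force: 59.1
t 17.65 tcp [ 0.5149 -0.0104  0.1383] j6 1.76 travel [ 0.008 -0.002  0.106] rot [-0.  0. -0.] mm 13
[-1.07019799 -0.37368824 -1.52743231] normal gap 0.0057027477504255075
285 239
```

View pics/c6.png

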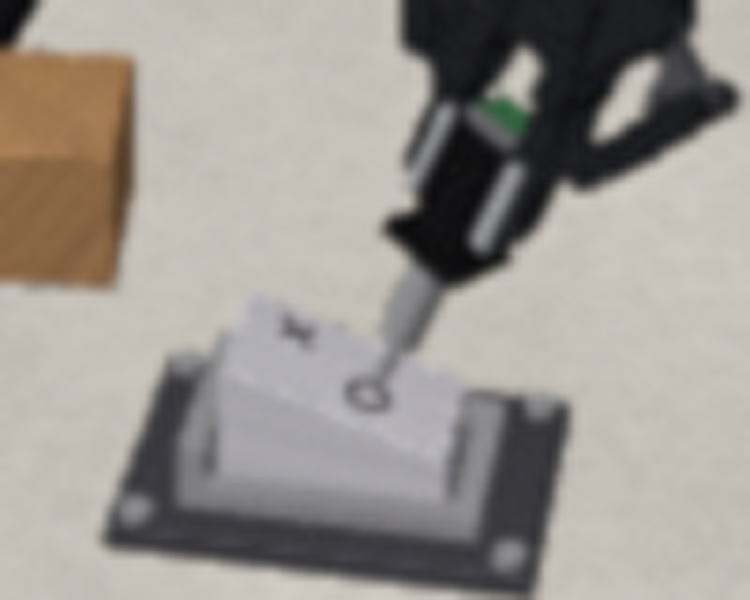

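The tip is at (375,378), about 6 mm off the surface and heading for the ring at (369,396). I'm pressing slowly along the tool axis.

```bash
python3 -m pendant '[{"travel":[0.004,0,0.015],"rot":[0,0,0],"fingers":-1},{"travel":[0.008,-0.002,0.03],"rot":[0,0,0],"fingers":-1},{"travel":[0.008,-0.002,0.045],"rot":[0,0,0],"fingers":-1},{"travel":[0.008,-0.002,0.06],"rot":[0,0,0],"fingers":-1},{"travel":[0.008,-0.002,0.075],"rot":[0,0,0],"fingers":-1},{"travel":[0.008,-0.002,0.075],"rot":[0,0,0],"fingers":-1},{"travel":[0.008,-0.002,0.075],"rot":[0,0,0],"fingers":-1}]'
python3 - <<'E'
from plan import *
s_,p,Rt=cur(); print("gap",(p+Rt[:,2]*L-M)@n)
F=[]
for _ in range(8): env.read_camera("side"); F.append(env.get_state()["wrist_force"])
print(np.mean(F,0),np.mean(F,0)@n)
E
```

```text
clock: 18.4
tcp_pos: [0.5182, -0.009, 0.1302]
orientation: [0.076, 0.825, 0.537, 0.156]
wrist_force: [0.1, 0.5, 0.2]
finger_gap: 0.0233
grip_force: 59.1
gap -0.0031322595867714523
[-0.42004656 -0.09072704 -0.23038482] -0.07007873280860505
```

```bash
python3 -m pendant '[{"travel":[0,0,0.012],"rot":[0,0,0],"fingers":-1},{"travel":[0,0,0.024],"rot":[0,0,0],"fingers":-1},{"travel":[0,0,0.033],"rot":[0,0,0],"fingers":-1},{"travel":[0,0,0.033],"rot":[0,0,0],"fingers":-1},{"travel":[0,0,0.033],"rot":[0,0,0],"fingers":-1},{"travel":[0,0,0.033],"rot":[0,0,0],"fingers":-1}]'
python3 - <<'E'
from plan import *
s_,p,Rt=cur(); e=p+Rt[:,2]*L-M; print("gap",e@n,"lateral",np.linalg.norm(e-(e@n)*n),"tilt",np.degrees(np.arccos(-Rt[:,2]@n)))
F=[]
for _ in range(8): im,d=env.read_camera("side"); F.append(env.get_state()["wrist_force"])
print(np.mean(F,0),np.mean(F,0)@n)
u,v=proj("side",M)[0].astype(int); a=cv2.resize(im[v-50:v+30,u-50:u+50],(750,600),interpolation=2); cv2.imwrite("pics/c7.png",a)
E
```

```text
clock: 19.4
tcp_pos: [0.5195, -0.0089, 0.1265]
orientation: [0.076, 0.825, 0.537, 0.156]
wrist_force: [-1.2, 0.4, 0.8]
finger_gap: 0.0233
grip_force: 59.2
gap -0.007061808250989332 lateral 0.00023786568623187593 tilt 0.0234196537954893
[-0.64960249  0.17577006  1.19025023] 1.3314179302005142
```

View pics/c7.png

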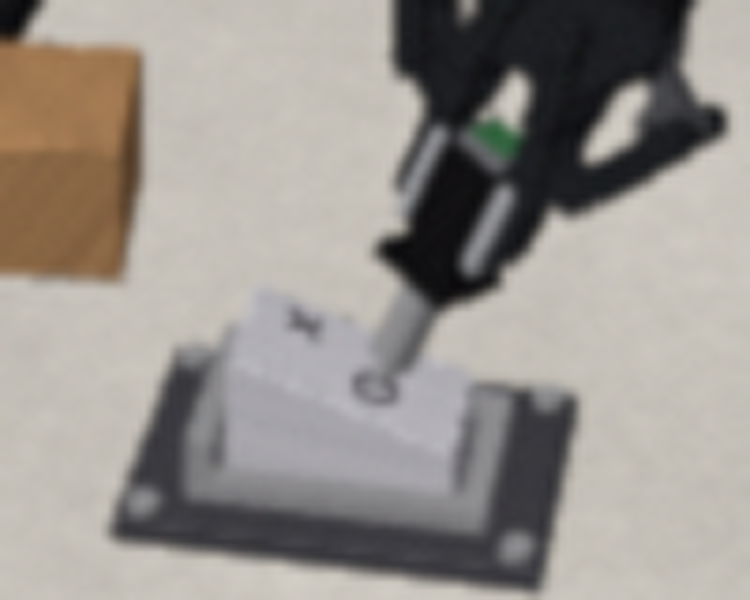

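The spring force is about 2.5 N, so the tip is roughly half in. It sits inside the ring at (376,387), square to the face. Handing in.

```bash
python3 -c "
from workcell import env
print(env.hand_in())"
```

```text
the job is handed in; nothing more can be done
None
```

I handed the job in at about 19.4 s of the 48 s, and no verdict came back: the housing lies flat in the pocket, tall end at the backstop, and the probe is held square on the ring, tip about half in at roughly 2.5 N (measured).

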